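# Find the stamped transit crate and push it to the dispatch line

## Task

Two identical transit crates stand on the desk and one has a ring stamped on its underside: press down on each crate's thumb tab with the fingertips to rock it up on its near edge steeply, by about 60 degrees, hold it there a second so the underside shows, and let it back down flat, first the crate on the robot's left and then the one on its right. Then push the stamped crate away from the robot along the desk until the middle of its far bottom edge lies on the black dispatch tape, and leave the other where it stands. Do not lift either crate off the desk or turn it over, and do not disturb the bottle, the mug or the carton.

Things in the scene. Friction and masses are not known exactly. Their poses are not given: they have to be found in the camera images.
- stamped_crate: open light-grey plastic crate, 90 mm deep (x) x 130 mm wide (y) x 80 mm high, walls 4 mm, inner floor 8 mm up, about 0.3 kg, empty, loose. Origin: centre of the underside; x from near to far wall, y to the left, z up. Stamped underneath with a black ring 68 mm across with a bar through it, unseen while it stands flat. May stand left or right.
- plain_crate: open light-grey plastic crate, 90 mm deep (x) x 130 mm wide (y) x 80 mm high, walls 4 mm, inner floor 8 mm up, about 0.3 kg, empty, loose. Origin: centre of the underside; x from near to far wall, y to the left, z up. This one is plain underneath; otherwise the same.
- stamped_crate_far (a point): middle of the stamped crate's far bottom edge, 45 mm in front (+x) of its origin: the point that must end on the tape
- stamped_crate_near (a point): middle of the stamped crate's near bottom edge, 45 mm behind its origin, about which it rocks
- plain_crate_far (a point): middle of the plain crate's far bottom edge
- plain_crate_near (a point): middle of the plain crate's near bottom edge
- stamped_crate_tab (a point): stamped crate: top of its thumb tab: flat, 6 mm thick, top level with the rim (80 mm), 46 mm wide, sticking out 36 mm to the robot from the middle of the near wall. This point: 22 mm out from the wall, on top. Pressing here with 4 to 9 N rocks the crate about its near bottom edge with little sliding, the tab swinging down and back to the robot; let up, it falls back flat. Its end meets the desk at about 65 degrees
- plain_crate_tab (a point): plain crate: top of its thumb tab: flat, 6 mm thick, top level with the rim (80 mm), 46 mm wide, sticking out 36 mm to the robot from the middle of the near wall. This point: 22 mm out from the wall, on top. Pressing here with 4 to 9 N rocks the crate about its near bottom edge with little sliding, the tab swinging down and back to the robot; let up, it falls back flat. Its end meets the desk at about 65 degrees
- dispatch_line: black tape stuck on the desk beyond the crates, 40 mm wide (x) and 600 mm long (y), 1 mm thick, no obstacle; origin at its centre on the desk, x across the tape away from the robot, y along it. Crates slide over it freely.
- gel_bottle: bystander: upright capped bottle, 60 mm across, 150 mm high, left of the crates; origin at the centre of its foot
- mug: bystander: upright mug, 80 mm across, 90 mm high, right of the crates; origin at the centre of its foot
- filter_pack: bystander: small carton 50 x 120 x 40 mm high lying beyond the tape; origin at the centre of its underside
Mind the look-alikes: they are no part of the job. Leave any blue look-alike of the plain_crate alone.

How it is judged:
By the outcome, as a careful person would: the job done as asked, in the order asked, and still so for the second after the job is handed in, with the robot touching nothing.
It also fails if it takes over 72 s, if anything falls off the work surface, if the arm or the gripper's body presses on something with over 40 N, if the wrist force passes 120 N, or if a joint passes its speed limit or range.

## Robot

A 6-joint arm with a two-finger parallel gripper is mounted at the origin on the work surface. World frame = base frame: x ahead of the robot, y to its left, z up, the work surface at z = 0. Lengths are in m, angles in degrees, forces in N, time in s.
With the tool pointing down it reaches from about 0.35 to 0.875 m from the base axis. Payload 4.2 kg.
Tool frame: the origin (TCP) lies where the fingers leave the gripper's body, on its centre line; the fingertips stand 70 mm ahead of it and the grasp point (between the pads) lies 51 mm ahead of it; z points along the fingers, y is the direction in which the jaws open and shut (so a half turn about z gives the same grasp; the last joint's range is limited). The gripper opens to 87 mm and grips with 3 to 60 N. Pads are 19 mm wide; open, the fingers measure 117 mm over their backs; the gripper's body (75 mm by 190 mm) begins 51 mm behind the grasp point.
Start: joints at [-58.694, 22.042, 0.453, 0, -68.411, -14.817], TCP at [0.177, -0.599, 0.292] pointing down, gripper open.
Joint ranges: [-179.83, 179.83], [-69.29, 118.12], [-61.27, 80.66], [-181.25, 117.63], [-171.15, -9.14], [-177.46, 177.46]. Speed limits (degrees/s): [159.86, 159.86, 180, 180, 180, 180].

## Interface

Orientations are given as a 3x3 rotation matrix whose columns are the frame's x, y, z axes.
In Python, from station import sense, cams, job gives the robot as it stands. The module is installed in compiled form; this text tells all that it offers.
- The arm moves only by the shell command python3 -m handwheel 'ROWS'. ROWS is JSON, a list of rows, each a list of 5 numbers: the shift along the tool's x, y, z in cm, then the turn about the tool's z in degrees, then the opening, from 0 (shut) to 1 (fully open). A call has 1 to 10 rows; each row shifts and turns the commanded pose from where the row before left it, along the tool's axes as they then stand; what a row does not reach is not made up. A row lasts 1/8 s, in which the tool goes at most 62.5 mm and 10.7 degrees, less where a joint would pass 70% of its speed; a pose out of reach is approached as far as the arm can. A call with a gripper value outside its range is refused whole. The fingers move at their own pace and stop on an object; the grip force is fixed at half the most. Time passes only in rows, so rows that do not move let the fingers close. It gives the time, the measured TCP pose, the force and the opening at its end, in the units of the state.
- sense(): the state, without advancing time (a new reading comes with each control period).
- cams.capture(name): name is "scene" or "top" or "wrist"; returns the picture (420x560x3 uint8, red, green, blue); there is no depth.
- cams.camera_params(name): a dict with "fx", "fy", "cx", "cy" (pixels), "k1" (the pictures are not rectified: a ray, as slopes to the right and down, at radius r is drawn at 1 + k1 r^2 times it, then the intrinsics apply), "origin" and "rotation" of the camera in the world. Camera axes: x right, y down, z forward; pixel columns grow to the right and rows downward; lengths in m; the calibration is good to about 2 mm. A picture is of the moment at which its call begins: read the wrist's pose just before it. camera_params takes no time and is no camera call; for the wrist camera it gives the pose at the moment of the call.
- job.finish_job(): hands the job in, once; it reports no verdict.
The state is a dict: "time_s": time; "joints": joint angles; "joint_velocities": joint speeds; "effort": joint torques, N m; "tcp_pos": TCP position; "ee_rot": TCP orientation; "wrist_force": force on the tool from outside, world axes, zero at the start; "moment": the same for the moment, N m; "gripper_width": opening from 0.0 (shut) to 1.0 (fully open).
Only numpy, scipy, OpenCV 4.12 (cv2) and the standard library are available. Lean on these libraries where they do the work, as an engineer would, in place of code of your own. Each camera call takes 0.05 s, during which the arm holds its last target. There are 200 camera calls.

## Working session

There is one attempt and no reset: what is moved stays moved. The work goes in short steps, Python scripts to look and compute and a shell command to move; the robot and the scene stay as the last step left them, time stands still between calls to the robot, and variables do not carry over. Pictures are saved under pics/ and viewed, about 8 in all and at most 12, crops included, and the job is handed in when it is done.

```bash
mkdir -p pics; cat > h.py <<'E'
import numpy as np, cv2
from station import sense, cams, job
def ray(cp,u,v):
    d=np.array([(u-cp["cx"])/cp["fx"],(v-cp["cy"])/cp["fy"]]); s=d.copy()
    for _ in range(20): s=d/(1+cp["k1"]*(s@s))
    return np.array(cp["origin"]),np.array(cp["rotation"])@np.array([s[0],s[1],1.])
def onz(cp,u,v,z=0.):
    o,d=ray(cp,u,v); return o+d*(z-o[2])/d[2]
def proj(cp,p):
    c=np.array(cp["rotation"]).T@(np.array(p)-np.array(cp["origin"])); s=c[:2]/c[2]
    s=s*(1+cp["k1"]*(s@s)); return np.array([cp["fx"]*s[0]+cp["cx"],cp["fy"]*s[1]+cp["cy"]])
def snap(n,f):
    im=cams.capture(n); cv2.imwrite("pics/"+f,im[:,:,::-1]); return im
E
python3 - <<'E'
from h import *
s=sense();print(s["time_s"],s["tcp_pos"],np.round(s["ee_rot"],3).tolist(),s["wrist_force"],s["gripper_width"])
for n in("scene","top","wrist"):
    c=cams.camera_params(n);print(n,c)
snap("scene","s0.png");snap("top","t0.png")
E
```

```text
0.0 [ 0.17729184 -0.59885561  0.29114359] [[-0.959, -0.284, -0.001], [-0.284, 0.959, 0.002], [0.0, 0.002, -1.0]] [-0.52275436 -0.16860592  0.09955158] 0.9968053946053338
scene {'fx': 426.3694965198553, 'fy': 426.3694965198553, 'cx': 277.3786078909257, 'cy': 220.44095964533287, 'k1': -0.07414273102225864, 'origin': array([0.84897073, 0.47050792, 1.00197703]), 'rotation': array([[-0.82357603,  0.49074587, -0.28441345],
       [ 0.56717407,  0.70720548, -0.4221066 ],
       [-0.00600833, -0.50894881, -0.86077582]])}
top {'fx': 441.77146068734953, 'fy': 441.77146068734953, 'cx': 272.63273579684005, 'cy': 212.11719132251127, 'k1': 0.00643831626406377, 'origin': array([0.41304234, 0.00259835, 1.20575095]), 'rotation': array([[-0.01766165, -0.99322383,  0.11486728],
       [-0.9996271 ,  0.01514789, -0.02272028],
       [ 0.02082633, -0.11522572, -0.99312099]])}
wrist {'fx': 321.4397116217874, 'fy': 321.4397116217874, 'cx': 279.4572929785318, 'cy': 202.7370886626821, 'k1': -0.023160901842736895, 'origin': array([ 0.11180507, -0.61735715,  0.384492  ]), 'rotation': array([[-0.28457248,  0.92735319,  0.24297031],
       [ 0.95865204,  0.27470277,  0.074328  ],
       [ 0.00218369,  0.25407569, -0.96718187]])}
```

View pics/t0.png

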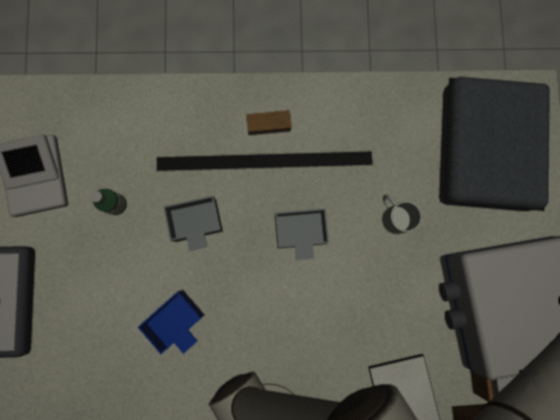

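View pics/s0.png

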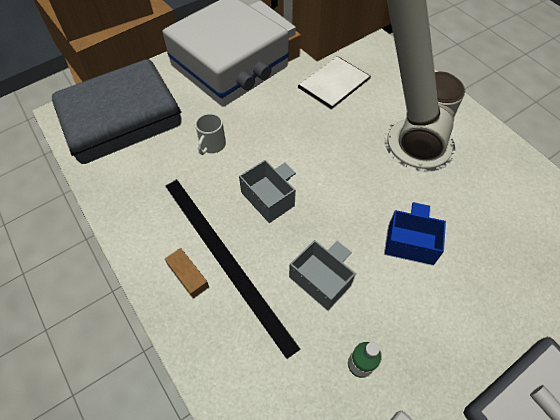

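The top view shows the left crate at about (193,220) with its tab at (197,242), and the right crate at (301,230) with its tab at (304,252). The tape runs from (157,163) to (372,158), and the blue decoy is at (172,322). The scene view agrees. Next I'll enlarge the crates.

```bash
python3 - <<'E'
from h import *
im=cv2.imread("pics/t0.png"); c=im[185:270,150:345]
c=cv2.convertScaleAbs(cv2.resize(c,None,fx=4,fy=4,interpolation=cv2.INTER_CUBIC),alpha=1.6)
cv2.imwrite("pics/t0c.png",c)
cp=cams.camera_params("top")
g=cv2.cvtColor(im,cv2.COLOR_BGR2GRAY)
m=(g<35).astype(np.uint8); m[:,:140]=0;m[:,390:]=0;m[:145]=0;m[180:]=0
cs,_=cv2.findContours(m,0,2); k=max(cs,key=cv2.contourArea); b=cv2.boxPoints(cv2.minAreaRect(k))
print("tape",[onz(cp,*p).round(3).tolist() for p in b])
for n,u,v,z in [("Ltab",197,242,.08),("Rtab",304,252,.08),("bottlefoot",118,205,0),("mug",402,220,.0),("carton",268,122,.04)]: print(n,onz(cp,u,v,z).round(3))
# crate masks: low saturation blue-ish vs. yellowish desk
hsv=im.astype(int); d=hsv[:,:,0]-hsv[:,:,2]
print(d[220,193],d[242,197],d[250,250],d[235,300],d[252,304])
m=((d>-3)).astype(np.uint8); m[:190]=0;m[265:]=0;m[:,:155]=0;m[:,340:]=0
cs,_=cv2.findContours(m,0,2)
for k in cs:
    if cv2.contourArea(k)>300:
        print(cv2.contourArea(k),cv2.boundingRect(k)); 
        a=cv2.approxPolyDP(k,2.5,True)[:,0]; print([(p.tolist(),onz(cp,*p,.08)[:2].round(3).tolist()) for p in a])
E
```

```text
tape [[0.709, 0.291, 0.0], [0.719, -0.303, 0.0], [0.685, -0.303, 0.0], [0.676, 0.29, 0.0]]
Ltab [0.47 0.17 0.08]
Rtab [ 0.44  -0.101  0.08 ]
bottlefoot [0.579 0.397 0.   ]
mug [ 0.525 -0.381  0.   ]
carton [ 0.795 -0.016  0.04 ]
-1 0 -15 0 0
1809.0 (276, 210, 52, 49)
[([323, 210], [0.547, -0.153]), ([276, 213], [0.541, -0.032]), ([278, 246], [0.456, -0.035]), ([293, 245], [0.458, -0.074]), ([297, 258], [0.425, -0.083]), ([312, 257], [0.427, -0.121]), ([312, 244], [0.46, -0.122]), ([327, 241], [0.467, -0.161])]
1921.5 (165, 197, 57, 53)
[([213, 197], [0.585, 0.129]), ([165, 207], [0.561, 0.252]), ([170, 238], [0.481, 0.238]), ([187, 239], [0.478, 0.195]), ([191, 249], [0.452, 0.185]), ([204, 246], [0.459, 0.152]), ([203, 236], [0.485, 0.155]), ([221, 228], [0.505, 0.109])]
```

View pics/t0c.png

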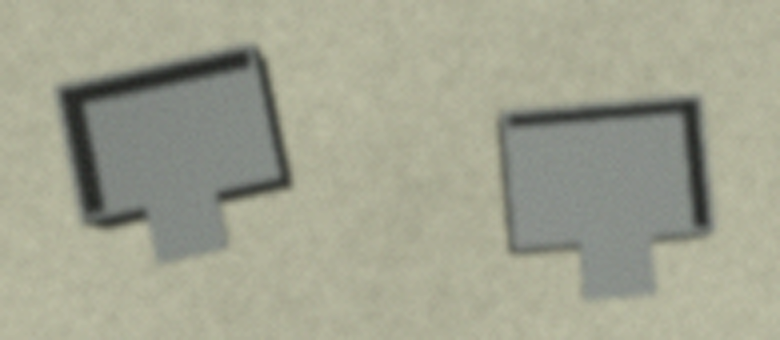

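The enlarged view shows both crates' rims and tabs. The left crate is yawed about +11° and the right about +4°. In crop pixels the left rim corners are (60,88), (256,47), (290,185) and (90,222); the right ones are (502,113), (697,98), (709,232) and (513,250). Next I'll fit the rigid crate to those corners.

```bash
cat >> h.py <<'E'
def fit(cp,pix,z=.08):
    P=np.array([onz(cp,*p,z)[:2] for p in pix]); M=np.array([[.045,.065],[.045,-.065],[-.045,-.065],[-.045,.065]])
    c=P.mean(0);H=M.T@(P-c);U,S,V=np.linalg.svd(H);R=V.T@U.T
    return c,np.degrees(np.arctan2(R[1,0],R[0,0])),P-(c+M@R.T),R
def plan(target,ang,z):
    "tool-axis shift (cm) to bring TCP to target xy, z, with tool x at world angle ang; turn first"
    s=sense();R=np.array(s["ee_rot"]);a=np.degrees(np.arctan2(R[1,0],R[0,0]));t=(a-ang+180)%360-180
    d=np.array([*target,z])-s["tcp_pos"];print("t",s["time_s"],"tcp",np.round(s["tcp_pos"],4),"F",np.round(s["wrist_force"],2),"turn",round(t,2),"shift now-axes cm",np.round(R.T@d*100,2), end=" ")
    b=np.radians(ang);R2=np.array([[np.cos(b),np.sin(b),0],[np.sin(b),-np.cos(b),0],[0,0,-1]]);print("in turned axes",np.round(R2.T@d*100,2))
E
python3 - <<'E'
from h import *
cp=cams.camera_params("top")
f=lambda L:[(150+(x-1.5)/4,185+(y-1.5)/4) for x,y in L]
for n,L in (("L",[(60,88),(256,47),(290,185),(90,222)]),("R",[(502,113),(697,98),(709,232),(513,250)])):
    c,y,r,R=fit(cp,f(L)); tab=c+R@[-.067,0]
    print(n,c.round(4),round(y,1),"res",np.abs(r).max().round(4),"tab",tab.round(4),"near",(c+R@[-.045,0]).round(4),"far",(c+R@[.045,0]).round(4))
    plan(tab,180+y,.19)
E
```

```text
L [0.5302 0.1799] 11.3 res 0.0027 tab [0.4645 0.1667] near [0.486  0.1711] far [0.5743 0.1887]
t 0.1 tcp [ 0.1773 -0.5989  0.2912] F [-0.24  0.28  0.76] turn 5.15 shift now-axes cm [-49.26  65.25  10.25] in turned axes [-43.19  69.43  10.12]
R [ 0.5016 -0.095 ] 3.7 res 0.0026 tab [ 0.4347 -0.0993] near [ 0.4567 -0.0979] far [ 0.5465 -0.092 ]
t 0.1 tcp [ 0.1773 -0.5989  0.2912] F [-0.24  0.28  0.76] turn 12.73 shift now-axes cm [-38.86  40.58  10.2 ] in turned axes [-28.96  48.17  10.12]
```

```bash
python3 -m handwheel '[[0,0,0,5.15,0],[-3.1,5,0,0,0],[-3.1,5,0,0,0],[-3.1,5,0,0,0],[-3.1,5,0,0,0],[-3.1,5,0,0,0],[-3.1,5,0,0,0],[-3.1,5,0,0,0],[-3.1,5,0,0,0],[-3.1,5,0,0,0]]'; python3 -m handwheel '[[-3,5,0,0,0],[-3,5,0,0,0],[-3,5,0,0,0],[-3,5,0,0,0],[-2,4,0,0,0],[0,0,0,0,0],[0,0,0,0,0]]'; python3 - <<'E'
from h import *
plan([.4645,.1667],191.3,.19)
import pickle;cp=cams.camera_params("wrist");pickle.dump(cp,open("w1.pkl","wb"));snap("wrist","w1.png")
E
```

```text
time_s: 1.35
tcp_pos: [0.3625, -0.1013, 0.2924]
ee_rot: [[-0.98, -0.197, 0.001], [-0.197, 0.98, 0.0], [-0.001, -0.0, -1.0]]
wrist_force: [1.0, -0.2, 0.0]
gripper_width: 0.02
time_s: 2.22
tcp_pos: [0.4521, 0.1593, 0.2917]
ee_rot: [[-0.98, -0.197, -0.001], [-0.197, 0.98, -0.001], [0.002, -0.001, -1.0]]
wrist_force: [0.4, -0.8, -0.3]
gripper_width: 0.008
t 2.225 tcp [0.4521 0.1593 0.2917] F [ 0.39 -0.76 -0.26] turn 0.05 shift now-axes cm [-1.38  0.49 10.17] in turned axes [-1.36  0.48 10.17]
```

View pics/w1.png

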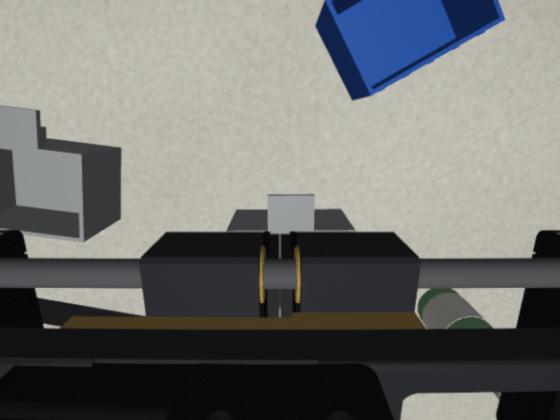

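The wrist view shows the tab's outer edge, with corners at about (267,195) and (314,195), in front of the shut fingers centred near column 281. I'll check that against the fit.

```bash
python3 - <<'E'
from h import *
import pickle;cp=pickle.load(open("w1.pkl","rb"))
a,b=onz(cp,267,194.5,.08),onz(cp,314,194.5,.08);m=(a+b)/2;v=b-a
print(a,b,np.linalg.norm(v),"yaw",np.degrees(np.arctan2(-v[0],v[1])))
y=np.radians(11);X=np.array([np.cos(y),np.sin(y)])
n=m[:2]+.036*X;t=m[:2]+.014*X;print("near",n,"tab22",t)
plan(t,191,.151)
E
```

```text
[0.45754864 0.14914045 0.08      ] [0.44848332 0.1940484  0.08      ] 0.04581380141596222 yaw 11.412615582017613
near [0.48835456 0.17846355] tab22 [0.46675876 0.17426575]
t 2.275 tcp [0.4521 0.1589 0.2919] F [ 0.52 -0.39 -0.52] turn 0.31 shift now-axes cm [-1.76  1.23 14.09] in turned axes [-1.74  1.23 14.09]
```

```bash
python3 -m handwheel '[[-0.8,0.6,3,0,0],[-0.7,0.5,4,0,0],[0,0,4,0,0],[0,0,2,0,0],[0,0,0,0,0],[0,0,0.5,0,0],[0,0,0.3,0,0],[0,0,0.3,0,0],[0,0,0,0,0]]'
```

```text
time_s: 3.4
tcp_pos: [0.4651, 0.1734, 0.1513]
ee_rot: [[-0.98, -0.197, 0.0], [-0.197, 0.98, 0.0], [-0.0, 0.0, -1.0]]
wrist_force: [-0.5, 0.3, -0.8]
gripper_width: 0.005
```

```bash
python3 -m handwheel '[[0.75,0,0.35,0,0],[0.68,0,0.25,0,0],[0.65,0,0.3,0,0],[0.62,0,0.35,0,0],[0.59,0,0.4,0,0],[0.56,0,0.44,0,0]]'; python3 -m handwheel '[[0.51,0,0.49,0,0],[0.47,0,0.54,0,0],[0.42,0,0.57,0,0],[0.37,0,0.61,0,0],[0.31,0,0.64,0,0],[0.2,0,0.5,0,0],[0,0,0,0,0]]';python3 - <<'E'
from h import *
s=sense();print(s["time_s"],s["tcp_pos"],s["wrist_force"])
a=snap("scene","s1.png")[:,:,::-1];b=snap("top","t1.png")[:,:,::-1]
A=cv2.resize(a[215:330,250:400],None,fx=4,fy=4,interpolation=2);B=cv2.resize(b[180:280,150:250],None,fx=4.6,fy=4.6,interpolation=2)
h=460;cv2.imwrite("pics/c1.png",cv2.resize(np.hstack([A[:h,:],0*A[:h,:4],cv2.resize(B,(h,h))])[:, :1064],None,fx=.75,fy=.75))
E
```

```text
time_s: 4.15
tcp_pos: [0.4261, 0.1656, 0.1309]
ee_rot: [[-0.98, -0.197, -0.001], [-0.197, 0.98, -0.0], [0.001, -0.0, -1.0]]
wrist_force: [-5.5, 1.6, 6.0]
gripper_width: 0.01
time_s: 5.03
tcp_pos: [0.405, 0.1613, 0.0964]
ee_rot: [[-0.98, -0.197, -0.0], [-0.197, 0.98, -0.001], [0.001, -0.0, -1.0]]
wrist_force: [-1.8, -0.9, 0.5]
gripper_width: 0.001
5.025 [0.4049905  0.16128601 0.09636042] [-1.79561204 -0.93036241  0.47541703]
```

View pics/c1.png

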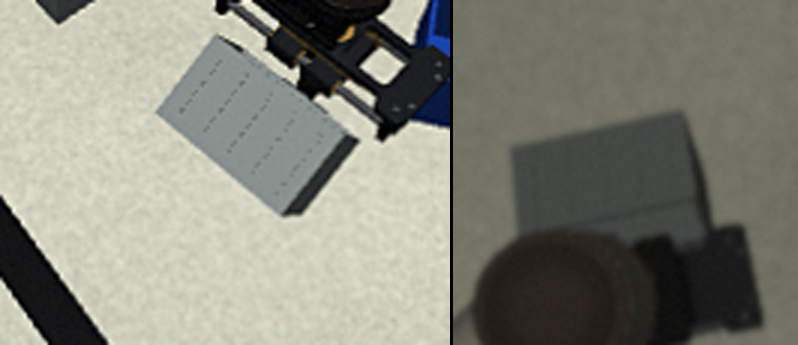

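The left panel (scene camera) shows the crate rocked steeply, but only its far outer wall is in view. The edge from (157,110) to (285,215) is the raised far bottom edge. The top panel agrees, so neither camera can see the underside at this angle. I'll hold, and measure the static force to see how close to balance the crate is.

```bash
for i in 1 2 3 4 5; do python3 -m handwheel '[[0,0,0,0,0],[0,0,0,0,0]]' | grep -E "force|time|tcp"; done; python3 - <<'E'
from h import *
import pickle
pickle.dump(cams.camera_params("wrist"),open("w2.pkl","wb"));snap("wrist","w2.png")
cp=cams.camera_params("scene");ct=cams.camera_params("top")
# tilt from the raised far bottom edge: scene crop px -> full px, rays at heights
for th in (55,58,60,62,64):
    t=np.radians(th);y=np.radians(11.2);N=np.array([.488,.1765])
    F=lambda s:[*(N+.09*np.cos(t)*np.array([np.cos(y),np.sin(y)])+s*np.array([-np.sin(y),np.cos(y)])),.09*np.sin(t)]
    q=lambda p:((p-[250,215])*3).round(0); print(th,q(proj(cp,F(-.065))),q(proj(cp,F(.065))),proj(ct,F(-.065)).round(1),proj(ct,F(.065)).round(1))
E
```

```text
time_s: 5.38
tcp_pos: [0.4052, 0.1614, 0.097]
wrist_force: [-2.0, -1.0, 0.8]
time_s: 5.62
tcp_pos: [0.4052, 0.1614, 0.097]
wrist_force: [-1.4, -0.7, 1.1]
time_s: 5.88
tcp_pos: [0.4051, 0.1614, 0.0969]
wrist_force: [-1.3, -0.4, -0.0]
time_s: 6.12
tcp_pos: [0.4051, 0.1614, 0.0969]
wrist_force: [-1.3, -1.7, -0.1]
time_s: 6.38
tcp_pos: [0.4051, 0.1614, 0.0969]
wrist_force: [-0.8, 0.1, -0.1]
55 [149. 116.] [272. 221.] [215.9 210.2] [165.9 220.7]
58 [152. 111.] [276. 217.] [216.1 211.5] [166.  222.1]
60 [154. 108.] [278. 213.] [216.2 212.5] [166.1 223.1]
62 [157. 105.] [281. 210.] [216.3 213.5] [166.1 224.1]
64 [159. 102.] [283. 207.] [216.5 214.5] [166.2 225.1]
```

View pics/w2.png

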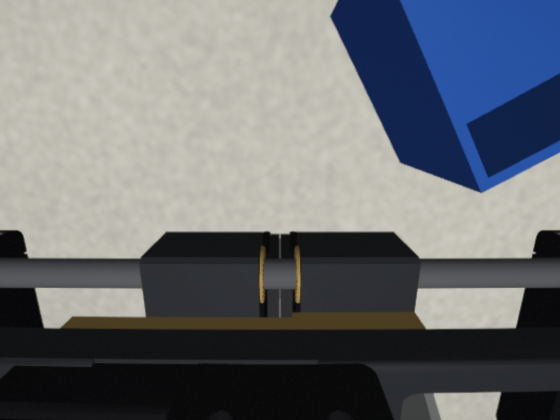

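The wrist view shows only the fingers, desk and decoy; the crate is hidden behind the gripper. The static load is close to zero, so the crate is near its balance point. I'll go the last few degrees to the tab stop, then ease off and watch whether it falls back.

```bash
python3 -m handwheel '[[0.2,0,0.2,0,0],[0.1,0,0.2,0,0],[0.1,0,0.2,0,0],[0,0,0,0,0],[0,0,0,0,0]]'; python3 - <<'E'
from h import *
a=snap("scene","s2.png")
E
python3 -m handwheel '[[0.1,0,-0.3,0,0],[0.1,0,-0.3,0,0],[0,0,0,0,0]]'; python3 - <<'E'
from h import *
b=snap("scene","s3.png")
A=cv2.imread("pics/s0.png")
a=cv2.imread("pics/s1.png");c=cv2.imread("pics/s2.png");b=b[:,:,::-1]
z=lambda i:cv2.resize(i[225:300,285:375],None,fx=3,fy=3,interpolation=2)
cv2.imwrite("pics/c2.png",np.hstack([z(a),z(c),z(b)])[:,:800])
E
```

```text
time_s: 7.05
tcp_pos: [0.4012, 0.1606, 0.0909]
ee_rot: [[-0.98, -0.197, 0.0], [-0.197, 0.98, 0.0], [-0.0, 0.0, -1.0]]
wrist_force: [0.2, 0.5, -0.2]
gripper_width: 0.005
time_s: 7.48
tcp_pos: [0.3992, 0.1603, 0.0972]
ee_rot: [[-0.98, -0.197, 0.001], [-0.197, 0.98, 0.001], [-0.001, 0.0, -1.0]]
wrist_force: [-0.7, 0.4, 0.3]
gripper_width: 0.006
```

View pics/c2.png

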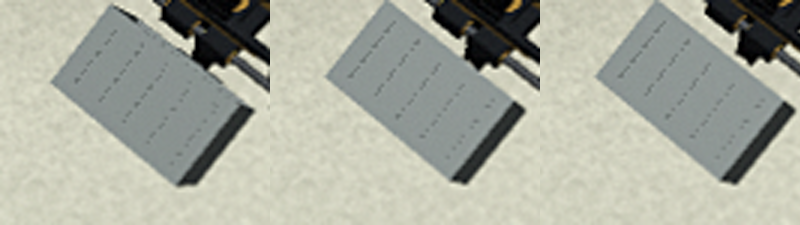

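The three scene crops are at 60°, pressed to the stop, and eased off 6 mm. The crate did not move after easing off, so it may be resting on its tab. I'll back off further and compare.

```bash
python3 -m handwheel '[[0.6,0,-0.5,0,0],[1,0,-1,0,0],[1,0,-1,0,0],[0,0,0,0,0]]'; python3 - <<'E'
from h import *
b=snap("scene","s4.png")[:,:,::-1].astype(int);c=cv2.imread("pics/s2.png").astype(int);f=cv2.imread("pics/s0.png").astype(int)
R=(slice(245,295),slice(300,350)); print("diff to rocked",np.abs(b-c)[R].mean(),"to flat",np.abs(b-f)[R].mean(), "noise", np.abs(b-c)[330:370,200:280].mean())
s=sense();print(s["time_s"],s["tcp_pos"],s["wrist_force"],s["joints"])
E
```

```text
time_s: 8.02
tcp_pos: [0.3731, 0.1551, 0.123]
ee_rot: [[-0.98, -0.197, 0.002], [-0.197, 0.98, 0.002], [-0.002, 0.001, -1.0]]
wrist_force: [-0.2, -0.1, -0.3]
gripper_width: 0.005
diff to rocked 1.8773333333333333 to flat 70.2084 noise 1.8682291666666666
8.075 [0.37344779 0.15520976 0.12260599] [-0.09342366  0.39244342  0.4647662 ] [ 4.58442849e+01  1.38490893e+01 -4.21578629e+01  3.92530035e-03
 -3.38838692e+01 -1.24464996e+02]
```

The crate now stands by itself, resting on its tab at roughly 64°, despite the note that it falls back. That lets me look at its underside with the wrist camera. I'll raise the tool, turn it so the wide image axis lies along world x, and move beyond the crate.

```bash
python3 -m handwheel '[[0,0,-6,0,0],[0,0,-6,0,0],[0,0,0,-10,0],[0,0,0,-10,0],[0,0,0,-10,0],[0,0,0,-10,0],[0,0,0,-10,0],[0,0,0,-10,0],[0,0,0,-10,0],[0,0,0,-9,0]]' && python3 -m handwheel '[[-1.2,-5.3,0,0,0],[-1.2,-5.3,0,0,0],[-1.2,-5.3,0,0,0],[-1.2,-5.3,0,0,0],[-1.3,-5.3,0,0,0],[-1.3,-5.2,0,0,0],[0,0,3,0,0],[0,0,2.5,0,0],[0,0,0,0,0]]'; python3 - <<'E'
from h import *
cp=cams.camera_params("wrist");print(cp["origin"],proj(cp,[.506,.18,.04]))
snap("wrist","w3.png");b=snap("scene","s5.png")
E
```

```text
time_s: 9.32
tcp_pos: [0.3737, 0.155, 0.2416]
ee_rot: [[0.011, -1.0, -0.0], [-1.0, -0.011, -0.0], [0.0, 0.0, -1.0]]
wrist_force: [0.3, 0.8, -0.8]
gripper_width: 0.003
time_s: 10.45
tcp_pos: [0.6892, 0.2303, 0.1831]
ee_rot: [[0.005, -1.0, -0.006], [-1.0, -0.005, -0.003], [0.003, 0.006, -1.0]]
wrist_force: [0.1, 0.0, -0.0]
gripper_width: 0.006
[0.69088728 0.16269931 0.27664064] [526.74930613 146.33654725]
```

View pics/w3.png

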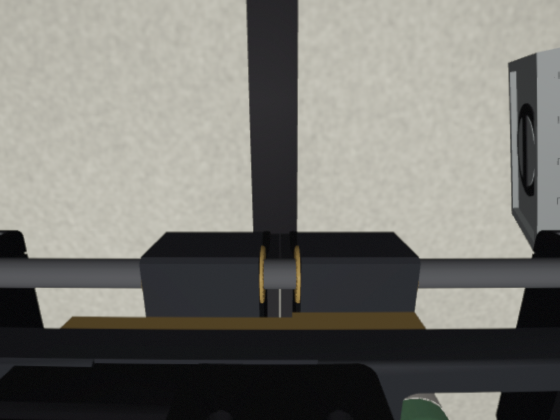

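The black ring with its bar is clearly visible at about (527,147) on the underside, so the **left crate is the stamped one**. To let it back down, I'll go behind it and nudge its raised far rim forward past balance.

```bash
python3 -m handwheel '[[0,0,-3,0,0],[0,0,-4,0,0],[1.2,4.8,0,5,0],[1.2,4.8,0,5,0]]' >/dev/null; python3 - <<'E'
from h import *
plan([.400,.158],191.3,.25)
E
```

```text
t 11.05 tcp [0.5931 0.2105 0.2594] F [-0.45  0.99  1.09] turn 68.85 shift now-axes cm [ 8.48 18.13  0.84] in turned axes [19.96 -1.36  0.94]
```

```bash
python3 -m handwheel '[[2.1,4.6,0,0,0],[2.1,4.5,0,0,0],[2.1,4.5,0,0,0],[2.1,4.5,0,0,0],[0,0,0,10,0],[0,0,0,10,0],[0,0,0,10,0],[0,0,0,10,0],[0,0,0,10,0],[0,0,0,10,0]]' >/dev/null;python3 -m handwheel '[[0,0,0,8.8,0],[0,0,3,0,0],[0,0,3.5,0,0],[0,0,3,0,0],[0,0,0,0,0]]'; python3 - <<'E'
from h import *
plan([.427,.164],191.3,.155)
b=cams.capture("scene")[:,:,::-1].astype(int);c=cv2.imread("pics/s2.png").astype(int)
print("still rocked diff",np.abs(b-c)[245:295,300:350].mean())
E
```

```text
time_s: 12.92
tcp_pos: [0.4007, 0.1579, 0.1618]
ee_rot: [[-0.98, -0.2, -0.001], [-0.2, 0.98, -0.001], [0.001, -0.001, -1.0]]
wrist_force: [0.5, -0.7, 0.5]
gripper_width: 0.005
t 12.925 tcp [0.4007 0.1579 0.1618] F [ 0.46 -0.75  0.52] turn 0.26 shift now-axes cm [-2.7   0.07  0.67] in turned axes [-2.7   0.08  0.68]
still rocked diff 1.2528
```

```bash
python3 -m handwheel '[[-1.5,0,0.6,0,0],[-1.5,0,0,0,0],[-1,0,0,0,0],[-0.4,0,0,0,0],[-0.4,0,0,0,0],[-0.4,0,0,0,0],[-0.4,0,0,0,0],[-0.4,0,0,0,0]]'; python3 -m handwheel '[[-0.4,0,0,0,0],[-0.4,0,0,0,0],[-0.4,0,0,0,0],[0,0,0,0,0],[0,0,0,0,0]]';python3 - <<'E'
from h import *
b=cams.capture("scene")[:,:,::-1].astype(int);c=cv2.imread("pics/s2.png").astype(int);f=cv2.imread("pics/s0.png").astype(int)
R=(slice(245,305),slice(290,350));print("rocked diff",np.abs(b-c)[R].mean(),"flat",np.abs(b-f)[R].mean())
E
```

```text
time_s: 13.98
tcp_pos: [0.4599, 0.1702, 0.1559]
ee_rot: [[-0.98, -0.2, 0.0], [-0.2, 0.98, 0.0], [-0.0, 0.0, -1.0]]
wrist_force: [-0.1, -0.2, -0.3]
gripper_width: 0.007
time_s: 14.6
tcp_pos: [0.4713, 0.1724, 0.1558]
ee_rot: [[-0.98, -0.2, -0.0], [-0.2, 0.98, -0.0], [0.0, -0.0, -1.0]]
wrist_force: [-0.4, 0.4, -0.6]
gripper_width: 0.005
rocked diff 68.01851851851852 flat 20.9275
```

The crate has fallen back down. Next is the right crate.

```bash
python3 -m handwheel '[[1,0,-5,0,0],[1,0,-5,0,0],[1,-1,-3,7.8,0],[0,-4.5,0,0,0],[0,-4.5,0,0,0],[0,-4.5,0,0,0],[0,-4.5,0,0,0],[0,-4.5,0,0,0],[0,-3.5,0,0,0],[0,0,0,0,0]]' | grep tcp; python3 - <<'E'
from h import *
plan([.437,-.097],183.7,.29)
cp=cams.camera_params("wrist");im=snap("wrist","w4.png")[:,:,::-1].astype(int)
d=im[:,:,0]-im[:,:,2]; m=(d>-5).astype(np.uint8); m[232:]=0; m[:, :150]=0; m[:,420:]=0;m=cv2.morphologyEx(m,2,np.ones((3,3)))
for v in range(170,232,6):
    x=np.where(m[v])[0]; print(v,(x.min(),x.max(),len(x)) if len(x) else None)
E
```

```text
tcp_pos: [0.4607, -0.1044, 0.2857]
t 15.9 tcp [ 0.4607 -0.1044  0.2857] F [-0.61 -0.   -0.37] turn -0.17 shift now-axes cm [ 2.32  0.89 -0.43] in turned axes [ 2.32  0.89 -0.43]
170 (np.int64(263), np.int64(311), 49)
176 (np.int64(262), np.int64(338), 53)
182 (np.int64(227), np.int64(345), 119)
188 (np.int64(222), np.int64(351), 130)
194 (np.int64(219), np.int64(354), 136)
200 (np.int64(219), np.int64(354), 136)
206 (np.int64(220), np.int64(354), 135)
212 (np.int64(220), np.int64(353), 134)
218 (np.int64(220), np.int64(353), 134)
224 (np.int64(221), np.int64(353), 133)
230 (np.int64(221), np.int64(352), 132)
```

```bash
python3 - <<'E'
from h import *
cp=cams.camera_params("wrist");im=cv2.imread("pics/w4.png").astype(int)
d=im[:,:,0]-im[:,:,2]; m=(d>-5).astype(np.uint8);m=cv2.morphologyEx(m,2,np.ones((3,3)))
top=[(u,150-0+np.argmax(m[100:200,u])-50) for u in (266,272,280,290,300,306,309)];print(top)
r=np.where(m[160,200:380])[0]+200;print("row160",r.min(),r.max(),[np.ptp(np.where(m[v,200:380])[0]) if m[v,200:380].any() else 0 for v in range(130,170,5)])
L=top[0][1];Rr=top[-1][1]
a,b=onz(cp,r.min()-.5,L,.08),onz(cp,r.max()+.5,Rr,.08);w=b-a;mm=(a+b)/2
y=np.degrees(np.arctan2(-w[0],w[1]));print(a,b,np.linalg.norm(w),"yaw",y)
y=np.radians(3.8);X=np.array([np.cos(y),np.sin(y)]);n=mm[:2]+.036*X;t=mm[:2]+.012*X
print("near",n,"tab24",t);plan(t,183.8,.151)
E
```

```text
[(266, np.int64(152)), (272, np.int64(152)), (280, np.int64(152)), (290, np.int64(152)), (300, np.int64(152)), (306, np.int64(152)), (309, np.int64(152))]
row160 262 311 [0, 0, 0, 0, 0, np.int64(49), np.int64(49), np.int64(49)]
[ 0.42342395 -0.12113094  0.08      ] [ 0.42046648 -0.0750169   0.08      ] 0.04620877900632114 yaw 3.669564624453343
near [ 0.45786607 -0.09568806] tab24 [ 0.43391883 -0.09727863]
t 15.95 tcp [ 0.4607 -0.1035  0.2857] F [-1.15  0.3  -0.28] turn -0.19 shift now-axes cm [ 2.63  0.79 13.47] in turned axes [ 2.63  0.8  13.47]
```

```bash
python3 -m handwheel '[[1.3,0.4,3,-0.2,0],[1.3,0.4,4,0,0],[0,0,4,0,0],[0,0,1.5,0,0],[0,0,0.5,0,0],[0,0,0.4,0,0],[0,0,0,0,0]]'; python3 -m handwheel '[[0.75,0,0.35,0,0],[0.68,0,0.25,0,0],[0.65,0,0.3,0,0],[0.62,0,0.35,0,0],[0.59,0,0.4,0,0],[0.56,0,0.44,0,0]]'; python3 -m handwheel '[[0.51,0,0.49,0,0],[0.47,0,0.54,0,0],[0.42,0,0.57,0,0],[0.37,0,0.61,0,0],[0.31,0,0.64,0,0],[0.2,0,0.5,0,0],[0,0,0,0,0],[0,0,0,0,0],[0,0,0,0,0],[0,0,0,0,0]]';python3 - <<'E'
from h import *
b=snap("scene","s6.png")[:,:,::-1]; cp=cams.camera_params("scene")
cv2.imwrite("pics/c6.png",cv2.resize(b[140:340,200:400],(800,800))[:600])
y=np.radians(3.7);N=np.array([.458,-.0957])
for th in (50,55,60,64):
    t=np.radians(th);F=lambda s:[*(N+.09*np.cos(t)*np.array([np.cos(y),np.sin(y)])+s*np.array([-np.sin(y),np.cos(y)])),.09*np.sin(t)]
    print(th,[((proj(cp,F(s))-[200,140])*4).round(0) for s in(-.065,.065)])
E
```

```text
time_s: 16.82
tcp_pos: [0.4349, -0.0962, 0.1523]
ee_rot: [[-0.998, -0.069, 0.001], [-0.069, 0.998, 0.0], [-0.001, 0.0, -1.0]]
wrist_force: [-0.2, -1.0, -0.5]
gripper_width: 0.003
time_s: 17.58
tcp_pos: [0.3942, -0.0993, 0.1313]
ee_rot: [[-0.998, -0.068, -0.003], [-0.068, 0.998, -0.0], [0.003, 0.0, -1.0]]
wrist_force: [-3.6, 0.4, 6.2]
gripper_width: 0.004
time_s: 18.82
tcp_pos: [0.3736, -0.1007, 0.0976]
ee_rot: [[-0.998, -0.069, 0.001], [-0.069, 0.998, 0.0], [-0.001, 0.0, -1.0]]
wrist_force: [-2.2, -0.3, 0.5]
gripper_width: 0.01
50 [array([193., 131.]), array([311., 256.])]
55 [array([200., 122.]), array([319., 247.])]
60 [array([208., 113.]), array([327., 238.])]
64 [array([214., 107.]), array([334., 231.])]
```

View pics/c6.png

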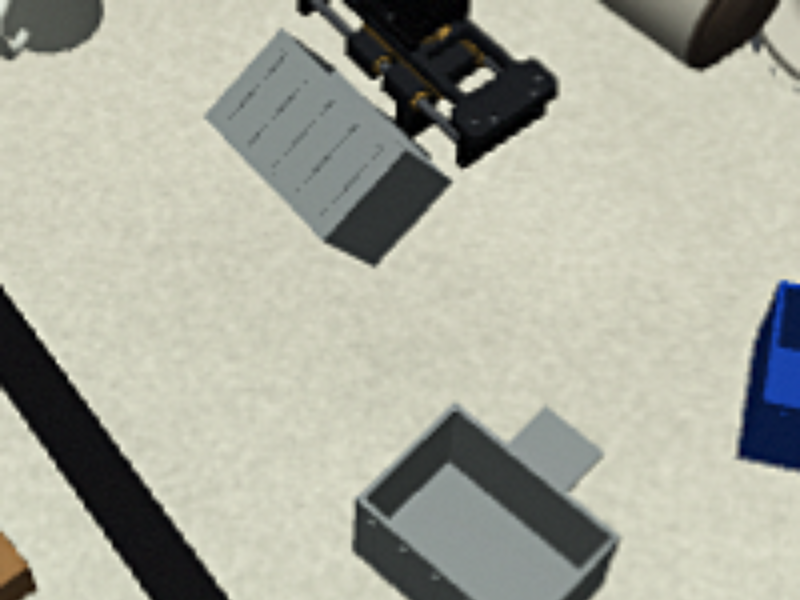

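The crop shows the right crate rocked, with its raised far bottom edge from (205,115) to (323,240). That matches about 59°. The left crate is back down flat. I'll hold a little longer, then ease the tab up along the arc.

```bash
python3 -m handwheel '[[0,0,0,0,0],[0,0,0,0,0],[0,0,0,0,0],[0,0,0,0,0],[0,0,0,0,0],[0,0,0,0,0],[-0.1,0,-0.3,0,0],[-0.1,0,-0.3,0,0],[-0.15,0,-0.35,0,0],[-0.15,0,-0.35,0,0]]'; python3 - <<'E'
from h import *
b=snap("scene","s7.png")[:,:,::-1];a=cv2.imread("pics/s6.png")
R=(slice(155,205),slice(250,290))
print("moved since hold",np.abs(a.astype(int)-b)[R].mean())
E
```

```text
time_s: 20.12
tcp_pos: [0.3792, -0.1002, 0.111]
ee_rot: [[-0.998, -0.069, 0.002], [-0.069, 0.998, 0.0], [-0.002, 0.0, -1.0]]
wrist_force: [-0.6, 0.0, 0.0]
gripper_width: 0.006
moved since hold 23.422333333333334
```

```bash
python3 - <<'E'
from h import *
for f in("s6","s7"):
    im=cv2.imread(f"pics/{f}.png").astype(int);d=im[:,:,0]-im[:,:,2];m=(d>-2).astype(np.uint8);m=cv2.morphologyEx(m,2,np.ones((3,3)))[145:212,235:320]
    n,l,st,_=cv2.connectedComponentsWithStats(m);k=1+np.argmax(st[1:,4]);ys,xs=np.where(l==k);i=xs.argmin();j=ys.argmax();print(f,xs[i]+235,ys[i]+145,"lowest",xs[j]+235,ys[j]+145)
E
```

```text
s6 252 167 lowest 290 204
s7 248 172 lowest 284 205
```

It follows the finger down and is now at about 50°. I'll continue along the arc.

```bash
python3 -m handwheel '[[-0.2,0,-0.45,0,0],[-0.42,0,-0.57,0,0],[-0.47,0,-0.54,0,0],[-0.5,0,-0.5,0,0],[-0.56,0,-0.45,0,0],[-0.6,0,-0.4,0,0],[-0.62,0,-0.36,0,0],[-0.65,0,-0.32,0,0],[-0.66,0,-0.27,0,0]]'; python3 -m handwheel '[[-0.5,0,-0.3,0,0],[0,0,-0.3,0,0],[0,0,-1,0,0],[2,0,-4,0,1],[4,0,-4,0,1],[0,0,0,0,1]]'; python3 - <<'E'
from h import *
def corners(im,r,off=-4):
    d=im[:,:,0]-im[:,:,2];m=(d>off).astype(np.uint8);m=cv2.morphologyEx(m,2,np.ones((3,3)))
    z=np.zeros_like(m);z[r]=m[r];n,l,st,_=cv2.connectedComponentsWithStats(z);k=1+np.argmax(st[1:,4]);ys,xs=np.where(l==k);P=np.c_[xs,ys];s=xs+ys;q=xs-ys
    return [P[f].tolist() for f in (xs.argmin(),ys.argmax(),xs.argmax(),ys.argmin())],st[k,4]
b=snap("scene","s8.png")[:,:,::-1].astype(int);a=cv2.imread("pics/s0.png").astype(int)
for n,r in(("R",(slice(150,230),slice(230,300))),("L",(slice(232,315),slice(275,362)))):
    print(n,corners(a,r),corners(b,r),np.abs(a-b)[r].mean())
E
```

```text
time_s: 21.3
tcp_pos: [0.4268, -0.097, 0.1501]
ee_rot: [[-0.998, -0.069, 0.003], [-0.069, 0.998, 0.0], [-0.003, -0.0, -1.0]]
wrist_force: [-0.5, 0.7, 6.2]
gripper_width: 0.0
time_s: 22.05
tcp_pos: [0.3692, -0.1011, 0.2481]
ee_rot: [[-0.998, -0.069, 0.007], [-0.069, 0.998, 0.001], [-0.008, 0.001, -1.0]]
wrist_force: [0.6, -0.2, -1.1]
gripper_width: 0.259
R ([[239, 176], [268, 221], [294, 172], [262, 161]], np.int32(2329)) ([[238, 176], [267, 222], [293, 172], [262, 161]], np.int32(2358)) 13.931488095238095
L ([[289, 271], [326, 308], [354, 272], [313, 241]], np.int32(2862)) ([[288, 275], [325, 309], [353, 273], [312, 242]], np.int32(2861)) 13.02520426533721
```

The right crate is back within 1 px of where it stood, and the left is also down flat. Now I'll push the left one, with the fingers open astride its tab and low on the near wall.

```bash
python3 -m handwheel '[[-1.2,4.5,0,-7.4,1],[-1.2,4.5,0,0,1],[-1.2,4.5,0,0,1],[-1,4.5,0,0,1],[-1,4.5,0,0,1],[-0.5,3,0,0,1],[0,0,0,0,1],[0,0,0,0,1]]'; python3 - <<'E'
from h import *
cp=cams.camera_params("wrist");im=snap("wrist","w5.png")[:,:,::-1].astype(int)
plan([.441,.168],191.3,.092)
d=im[:,:,0]-im[:,:,2]; m=(d>-5).astype(np.uint8);m[:,:200]=0;m[:,380:]=0;m[:100]=0;m=cv2.morphologyEx(m,2,np.ones((3,3)))
for v in range(150,232,4):
    x=np.where(m[v])[0]; print(v,(x.min(),x.max(),len(x)) if len(x) else None,end=" ")
for v in (160,170,180,190,200,210,220,230):
    pass
E
```

```text
time_s: 23.1
tcp_pos: [0.3857, 0.16, 0.244]
ee_rot: [[-0.98, -0.197, -0.002], [-0.197, 0.98, -0.002], [0.002, -0.001, -1.0]]
wrist_force: [0.4, -0.5, -0.3]
gripper_width: 0.996
t 23.15 tcp [0.3857 0.1597 0.2442] F [ 0.09 -0.96 -0.22] turn -0.0 shift now-axes cm [-5.62 -0.25 15.21] in turned axes [-5.59 -0.27 15.22]
150 (np.int64(339), np.int64(379), 41) 154 (np.int64(341), np.int64(379), 39) 158 (np.int64(343), np.int64(379), 37) 162 (np.int64(345), np.int64(379), 35) 166 (np.int64(350), np.int64(379), 30) 170 (np.int64(356), np.int64(377), 22) 174 (np.int64(362), np.int64(369), 8) 178 None 182 None 186 None 190 None 194 None 198 None 202 None 206 None 210 None 214 None 218 None 222 None 226 None 230 None
```

```bash
python3 -m handwheel '[[-1,0,4,0,1],[-1,0,4,0,1],[-1,-0.2,4,0,1],[0,0,2.2,0,1],[0,0,0.9,0,1],[-1.5,0,0,0,1],[-1.5,0,0,0,1],[-1,0,0,0,1],[0,0,0,0,1]]'; python3 -m handwheel '[[-0.7,0,0,0,1],[-0.7,0,0,0,1],[-0.6,0,0,0,1],[-0.5,0,0,0,1],[-0.6,0,0,0,1],[-0.6,0,0,0,1],[0,0,0,0,1]]'; python3 - <<'E'
from h import *
snap("top","t5.png");plan([0.594,.198],191.3,.092)
E
```

```text
time_s: 24.28
tcp_pos: [0.456, 0.1726, 0.0945]
ee_rot: [[-0.981, -0.196, 0.001], [-0.196, 0.981, 0.001], [-0.002, 0.001, -1.0]]
wrist_force: [-1.0, -0.6, -0.2]
gripper_width: 1.003
time_s: 25.15
tcp_pos: [0.4919, 0.1797, 0.094]
ee_rot: [[-0.98, -0.197, 0.001], [-0.197, 0.98, 0.001], [-0.001, 0.0, -1.0]]
wrist_force: [1.3, 0.8, 0.0]
gripper_width: 0.999
t 25.2 tcp [0.4918 0.1797 0.0941] F [ 0.23 -1.08 -0.2 ] turn 0.04 shift now-axes cm [-10.38  -0.22   0.22] in turned axes [-10.38  -0.21   0.21]
```

```bash
python3 -m handwheel '[[-0.7,0,0,0,1],[-1,0,0,0,1],[-1,0,0,0,1],[-1,0,0,0,1],[-1,0,0,0,1],[-1,0,0,0,1],[-1,0,0,0,1],[-1,0,0,0,1],[-0.5,0,0,0,1],[0,0,0,0,1]]';  python3 - <<'E'
from h import *
s=sense();print(s["tcp_pos"],s["wrist_force"])
b=snap("scene","s9.png")[:,:,::-1]
cv2.imwrite("pics/c9.png",cv2.resize(b[200:370,180:380],(800,680),interpolation=2)[:600])
E
```

```text
time_s: 26.45
tcp_pos: [0.5724, 0.1959, 0.0941]
ee_rot: [[-0.98, -0.197, 0.002], [-0.197, 0.98, 0.001], [-0.002, 0.0, -1.0]]
wrist_force: [0.6, 0.1, 0.1]
gripper_width: 1.004
[0.57244469 0.1958778  0.09412806] [0.57036891 0.13953222 0.08010555]
```

View pics/c9.png

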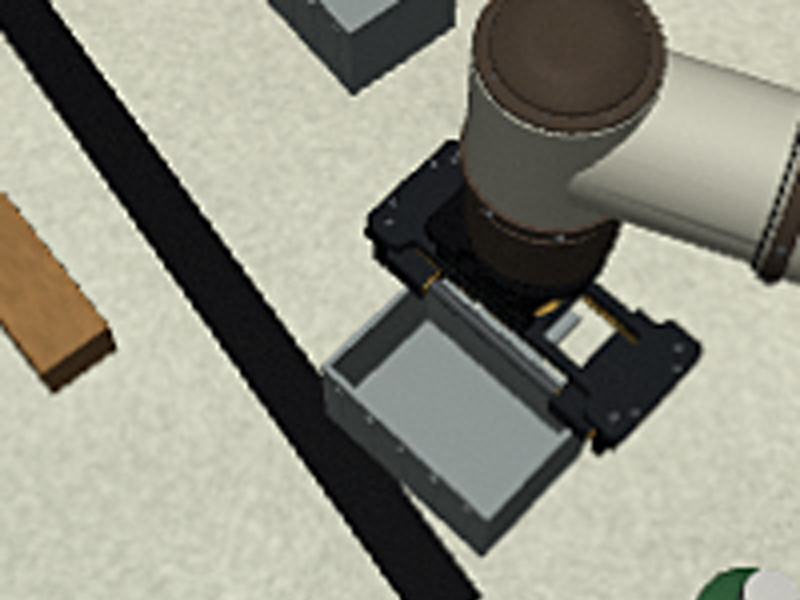

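The scene crop shows the crate nearing the tape, with its far bottom corners at about (325,408) and (483,553). The tape's edges cross the bottom of the crop at columns 400 and 480. I'll measure how far is left to go.

```bash
python3 - <<'E'
from h import *
cp=cams.camera_params("scene")
w=lambda x,y,z=0:onz(cp,180+x/4,200+y/4,z)[:2].round(4)
a,b=w(325,408),w(483,553);m=(a+b)/2;print("far corners",a,b,"mid",m,"len",np.linalg.norm(a-b))
p,q=w(0,37),w(402,600);r,s=w(48,0),w(480,600)
f=lambda p,q,y:p[0]+(q[0]-p[0])*(y-p[1])/(q[1]-p[1])
for y in(m[1],.22):print("tape far/near edge x at y",y,f(p,q,y),f(r,s,y))
print("pred far from tcp",sense()["tcp_pos"][:2]+.0995*np.array([.98,.197]))
E
```

```text
far corners [0.6827 0.1485] [0.6557 0.2764] mid [0.6692  0.21245] len 0.13071882037411445
tape far/near edge x at y 0.21244999999999997 0.7119203812316716 0.674150440140845
tape far/near edge x at y 0.22 0.7117653958944281 0.6740839788732395
pred far from tcp [0.66977948 0.21548559]
```

The two estimates agree on the middle of the far edge (x = 0.669), and the tape centre is at x = 0.693. I'll push 2.4 cm more and back off.

```bash
python3 -m handwheel '[[-0.6,0,0,0,1],[-0.7,0,0,0,1],[-0.6,0,0,0,1],[-0.5,0,0,0,1],[0,0,0,0,1],[0,0,0,0,1],[2,0,0,0,1],[4,0,0,0,1],[4,0,0,0,1],[0,0,0,0,1]]' | grep -E "tcp|force"; python3 -m handwheel '[[1,0,-5,0,1],[1,0,-6,0,1],[2,0,-6,0,1],[4,0,-2,0,1],[0,0,0,0,1],[0,0,0,0,1]]' | grep tcp; python3 - <<'E'
from h import *
b=snap("scene","s10.png")[:,:,::-1];t=snap("top","t10.png")[:,:,::-1]
f=lambda i,z:cv2.resize(i,None,fx=z,fy=z,interpolation=2)
A=f(b[200:350,170:350],3);T=f(t[105:255,90:420],1.2)
C=np.zeros((450,540+256,3),np.uint8);C[:,:540]=A;T=T[:, :];T=cv2.resize(t[105:275,90:420],(256,132));C[:132,540:]=T
cv2.imwrite("pics/c10.png",C)
for n,k in(("scene","s"),("top","t")):
    o=cv2.imread(f"pics/{k}0.png").astype(int);e=cv2.imread(f"pics/{k}10.png").astype(int)
    for nm,p in(("bottle",[.579,.397,.0]),("mug",[.525,-.381,0]),("carton",[.795,-.016,0]),("plain",[.503,-.093,.04])):
        u,v=proj(cams.camera_params(n),p).astype(int);u=max(u,25);R=(slice(v-25,v+25),slice(u-25,u+25));print(n,nm,u,v,np.abs(o-e)[R].mean().round(1))
E
```

```text
tcp_pos: [0.4947, 0.1798, 0.0942]
wrist_force: [0.6, 0.2, 0.3]
tcp_pos: [0.4195, 0.1653, 0.2835]
scene bottle 358 361 10.5
scene mug 209 139 10.4
scene carton 189 275 10.5
scene plain 266 191 15.6
top bottle 118 204 6.0
top mug 401 220 6.4
top carton 267 126 6.1
top plain 298 228 8.5
```

View pics/c10.png

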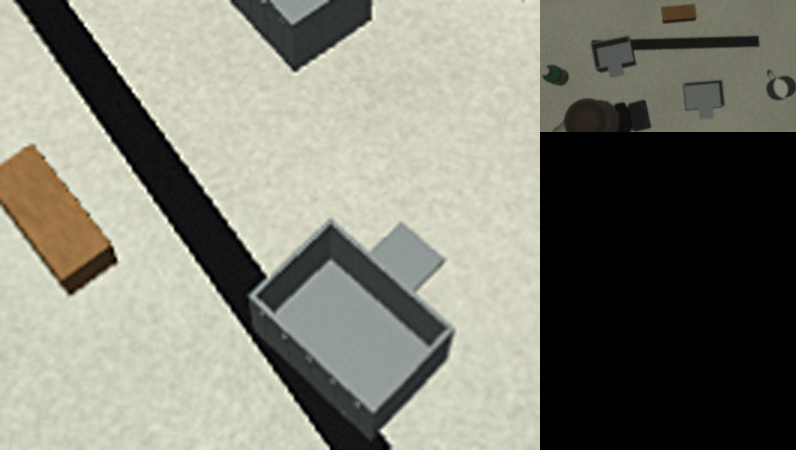

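The final crop shows the crate's far bottom edge lying across the tape, with corners at about (252,326) and (373,438). The bystanders look unmoved. I'll run one last numeric check and hand in.

```bash
python3 - <<'E'
from h import *
cp=cams.camera_params("scene")
w=lambda x,y,z=0:onz(cp,170+x/3,200+y/3,z)[:2]
a,b=w(252,326),w(373,438);m=(a+b)/2;print("far mid",m.round(4),"len",np.linalg.norm(a-b).round(4),"yaw",np.degrees(np.arctan2(a[0]-b[0],b[1]-a[1])).round(1),"tape .674-.712")
o=cv2.imread("pics/s0.png",0).astype(np.float32);e=cv2.imread("pics/s10.png",0).astype(np.float32)
for nm,R in(("plain",(slice(150,230),slice(230,305))),("bottle",(slice(335,385),slice(340,390))),("mug",(slice(105,160),slice(185,235))),("carton",(slice(240,305),slice(155,215)))):
    print(nm,"shift px",np.round(cv2.phaseCorrelate(o[R].copy(),e[R].copy(),cv2.createHanningWindow((R[1].stop-R[1].start,R[0].stop-R[0].start),5))[0],2))
print(sense()["time_s"],"hand in" if .68<m[0]<.706 else "CHECK")
if .68<m[0]<.706: print(job.finish_job())
E
```

```text
far mid [0.6927 0.2176] len 0.1329 yaw 12.1 tape .674-.712
plain shift px [-0.43  0.42]
bottle shift px [-0.01  0.03]
mug shift px [-0.03 -0.01]
carton shift px [0.02 0.04]
28.6 hand in
the job is handed in; nothing more can be done
None
```

The job is done and handed in at 28.6 s of robot time. I rocked both crates in order, left then right. The left one carries the ring, and I pushed it onto the tape.

- **Left crate:** I pressed its tab to about 60° and held it for over a second. Then I pressed it on to its tab stop, about 64°.
- **Underside view:** At 60° neither fixed camera could see the underside. Contrary to the description, the crate then stayed up on its tab when I let go. That let me go round it with the wrist camera, which clearly showed the ring and bar.
- **Letting it down:** Because it stayed up, I had to nudge its rim forward, and it fell back flat instead of being eased down. It stood rocked for about 9 s in all.
- **Right crate:** I pressed it to about 59° in the camera image, held it for over a second, and eased it down along the arc.
- **Push:** The middle of the stamped crate's far bottom edge ended at x = 0.693 m. The tape runs from about 0.674 to 0.712 m there, so the edge is on its centre line.
- **Everything else:** The plain crate shifted about 0.6 px in the scene camera, roughly 2 mm. The bottle, mug and carton shifted less than 0.05 px. The arm was clear of everything at the end.

One disagreement: at the start, the top and wrist cameras differed by about 7 mm on the left crate's sideways position. I went with the closer wrist view.

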